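# Set and lock the carver's pull gauge

### The arm

A 6-joint arm with a two-finger parallel gripper is mounted at the origin on the work surface. World frame = base frame: x ahead of the robot, y to its left, z up, the work surface at z = 0. Lengths are in m, angles in degrees, forces in N, time in s.
With the tool pointing down it reaches from about 0.275 to 0.825 m from the base axis. Payload 5.2 kg.
Tool frame: the origin (TCP) lies midway between the tips of the shut fingers; the grasp point (between the pads) lies 19 mm behind it; z points along the fingers, y is the line along which they close (so a half turn about z gives the same grasp; the last joint's range is limited). The gripper opens to 93 mm and grips with 3 to 60 N. Pads are 15 mm wide; open, the fingers measure 128 mm over their backs; the gripper's body (75 mm by 188 mm) begins 65 mm behind the grasp point.
Start: joints at [64.125, 14.817, 87.949, -0, 77.235, -11.62], TCP at [0.135, 0.533, 0.219] pointing down, gripper open.
Joint ranges: [-179.93, 179.93], [-52.35, 119.4], [10.71, 147.94], [-69.91, 249.91], [12.55, 155.21], [-178.61, 178.61]. Speed limits (degrees/s): [147.25, 147.25, 180, 180, 180, 180].

### API

Orientations are given as a 3x3 rotation matrix whose columns are the frame's x, y, z axes.
In Python, from plant import manip gives the robot as it stands.
- The arm moves only by the tool play_rows, never from a script. Its argument "plan" is a list of rows, each an object with "claw": the opening, from -1 (shut) to 1 (fully open); "linear": the shift along the tool's x, y, z in units of 0.12 m (1.0 is 0.12 m), a list of three; "roll": the turn about the tool's z in units of 60 degrees (1.0 is 60 degrees). In form: [{"claw": claw, "linear": [x, y, z], "roll": roll}, ...]. A call has 1 to 12 rows; each row is the pose to reach, as a shift and turn from the pose commanded when the call began, along the tool's axes at that moment; what a row does not reach only later rows make up. A row lasts 1/10 s, in which the tool goes at most 50 mm and 8.59 degrees, less where a joint would pass 70% of its speed; a pose out of reach is approached as far as the arm can. A call with a number of a shift or a turn outside -1 to 1 is refused whole. A call with a gripper value outside its range is refused whole. The fingers move at their own pace and stop on an object; "force" is the grip in N (left out, the last holds). Time passes only in rows, so rows that repeat a pose let the fingers close. It gives the time, the measured TCP pose, the force, the opening and the grip force at its end, in the units of the state.
- manip.read_state(): the state, without advancing time (a new reading comes with each control period).
- manip.grab_frame(name): name is "scene" or "top"; returns a dict with "img" (384x512x3 uint8, red, green, blue), "intrinsics" (3x3 intrinsics, pixels), "k1" (the pictures are not rectified: a ray, as slopes to the right and down, at radius r is drawn at 1 + k1 r^2 times it, then the intrinsics apply), "pose" (4x4, takes a point from camera to world coordinates). Camera axes: x right, y down, z forward; pixel columns grow to the right and rows downward; lengths in m; the calibration is good to about 2 mm. A picture is of the moment at which its call begins. There is no depth.
- manip.job_done(): hands the job in; it is judged then, once.
The state is a dict: "t": time; "joint_pos": joint angles; "qvel": joint speeds; "joint_efforts": joint torques, N m; "eef_pos": TCP position; "orientation": TCP orientation; "wrist_force": force on the tool from outside, world axes, zero at the start; "moment": the same for the moment, N m; "width": opening from 0.0 (shut) to 1.0 (fully open); "finger_force": force on a finger pad.
Only numpy, scipy, OpenCV 4.12 (cv2) and the standard library are available. Lean on these libraries where they do the work, as an engineer would, in place of code of your own. Each camera call takes 0.05 s, during which the arm holds its last target. There are 200 camera calls.

### The job

Pull the gauge's sprung rule out by its tall end tab until the tab stands in line with the pointed steel set pointer, and let go so that the click nearest the pointer holds it there. Then fold the hinged plywood cover fully down over the click-stop to lock the gauge, and leave the carved panel, chisel, brush and stone where they lie.

Things in the scene. Friction and masses are not known exactly. Their poses are not given: they have to be found in the camera images.
- gauge: Fixed pull gauge: wooden board 130 (x) x 420 (y) x 18 mm. Origin: centre of its underside, on the table; z up. The rule slides out along -y from a dark case (x -45 to 45, y 30 to 200 mm, top 60 mm above the table). The 40 mm wide steel rule lies along x = 0, 25 to 31 mm up, its ribs to 37 mm. Above it, between tab and case, 70 mm are free with the rule home.
- tab (a point): Centre of the top edge of the light wooden pull tab upright on the rule's outer end: 60 mm (gauge x) x 10 mm (gauge y, along the pull), from 25 to 80 mm above the table. Moves with the rule; home it is at gauge y = -45 mm.
- rule (a joint): Pull-out (m): 0 home (start), 0.14 fully out. A spring pulls it home with 3 N at 0, 7 N at 0.14; the click-stop adds up to about 5 N as a rib passes. Ribs every 12 mm form a one-way ratchet: let go, the rule runs back at most about 12 mm to the last click and is held. It cannot be pushed back past that click, so do not pull a click too far.
- pointer: Set pointer: dark steel fin with a point towards the rule, fixed on the board's far (+x) side at gauge x = 38 to 65 mm, 5 mm thick along gauge y, top 91 mm above the table. Origin: underside of its foot in the fin's plane, 18 mm above the table, at gauge x = 50. Right is: tab's middle at the same gauge y as this origin, within one click (12 mm). Needs 45 to 115 mm of pull.
- cover_hinge (a point): Middle of the cover's hinge line, which runs along gauge y at the near (-x) edge of the case top: gauge (-45, 85, 60) mm. Its x axis lies along the cover from hinge to free edge, its z axis points out of the cover's outer face.
- cover_edge (a point): Middle of the free edge of the cover's outer face: 92 mm from the hinge along the cover and 20 mm out along its outer normal. The plywood cover is 92 mm (hinge to free edge) x 100 mm (gauge y).
- cover (a joint): Cover angle (rad): 0 shut flat on the case, about 1.57 upright, limit 1.9 leaning towards the robot. It starts open, at 1.2 to 1.75. A stiff hinge holds it at any angle: about 1 to 2 N at the free edge folds it over (away from the robot) and down; shut, its outer face is 80 mm above the table.
- panel: Bystander: loose carved wooden panel, 110 x 240 x 25 mm, lying flat beyond the gauge; origin at the centre of its underside.
- chisel: Bystander: loose blue-handled tool about 200 mm long, lying to the robot's right; origin under its middle.
- brush: Bystander: loose wooden brush about 190 mm long, lying to the robot's left; origin under its middle.
- stone: Bystander: loose grey sharpening stone 70 x 150 x 25 mm, lying near the robot on its left; origin at the centre of its underside.

How it is judged (in metres and radians):
On the way, in this order (a step that is already met when the one before it is completed fails the run):
1. the rule is out at the pointer (tab within 12 mm of it), held by its click-stop with nothing touching it, the cover still open (y of tab in the frame of pointer between -0.012 and 0.012 m and contact force between each of the arm, the fingers and rule below 0.2 N and value of joint cover above 0.5 rad), for 0.2 s.
2. the cover is folded fully down (value of joint cover below 0.06 rad), for 0.2 s.
At the end, for the whole second after the job is handed in: The tab stands within 12 mm (one click) of the set pointer along the pull, held at rest by the click-stop, and the cover is shut (under 0.06 rad) (y of tab in the frame of pointer between -0.012 and 0.012 m and velocity of joint rule between -0.01 and 0.01 m/s and value of joint cover below 0.06 rad); the robot touches nothing.
It fails at once if a bystander (panel, chisel, brush or stone) is moved more than 30 mm (distance of any of panel, chisel, brush, stone from where it was at the start of the episode above 0.03 m).
It also fails if it takes over 54 s, if anything falls off the work surface, if the arm or the gripper's body presses on something with over 40 N, if the wrist force passes 120 N, or if a joint passes its speed limit or range.

## Working session

There is one attempt and no reset: what is moved stays moved. The work goes in short steps, Python scripts to look and compute and a tool call to move; the robot and the scene stay as the last step left them, time stands still between calls to the robot, and variables do not carry over. Pictures are saved under pics/ and viewed, at most 10 in all, crops included, and the job is handed in when it is done.

Besides the shell and the picture viewer there is one more tool, called after "Emit:" as name([rows], argument=value, ...), one row to a line, values as JSON. play_rows: Moves the arm, as the interface text tells. Shifts and turns lie within -1 to 1; 1 stands for 0.12 m of shift or 60 degrees of turn. Its arguments: {"type":"object","properties":{"plan":{"type":"array","items":{"type":"object","properties":{"claw":{"type":"number"},"linear":{"type":"array","items":{"type":"number","minimum":-1,"maximum":1}},"roll":{"type":"number","minimum":-1,"maximum":1}}}},"force":{"type":"number"}},"required":["plan"]}

```bash
mkdir -p pics
cat > h.py <<'E'
import numpy as np, cv2, pickle
from plant import manip
def save(n):
    f=manip.grab_frame(n); pickle.dump(f,open(f'{n}.pkl','wb')); return f
def ray(f,u,v):
    K=np.array(f['intrinsics']);T=np.array(f['pose'])
    p=cv2.undistortPoints(np.array([[[u,v]]],float),K,np.array([f['k1'],0,0,0,0.]))[0,0]
    d=T[:3,:3]@np.array([p[0],p[1],1]); return T[:3,3],d/np.linalg.norm(d)
def atz(f,u,v,z):
    o,d=ray(f,u,v); return o+d*(z-o[2])/d[2]
def tri(fs,uvs):
    A=np.zeros((3,3));b=np.zeros(3);R=[]
    for f,uv in zip(fs,uvs):
        o,d=ray(f,*uv);P=np.eye(3)-np.outer(d,d);A+=P;b+=P@o;R.append((o,d))
    x=np.linalg.solve(A,b); return x,[np.linalg.norm(np.cross(x-o,d)) for o,d in R]
def proj(f,X):
    T=np.linalg.inv(np.array(f['pose']))
    return cv2.projectPoints(np.atleast_2d(np.array(X,float)),cv2.Rodrigues(T[:3,:3])[0],T[:3,3],np.array(f['intrinsics']),np.array([f['k1'],0,0,0,0.]))[0][:,0]
E
python3 - <<'E'
from h import *
for n in ('scene','top'):
    f=save(n); cv2.imwrite(f'pics/{n}0.png',cv2.resize(f['img'][:,:,::-1],(800,600),interpolation=cv2.INTER_CUBIC))
    print(n,np.round(f['pose'],3).tolist(),np.round(f['intrinsics'],1).tolist(),f['k1'])
s=manip.read_state(); print(s)
E
```

```text
scene [[0.418, 0.518, -0.746, 1.554], [0.908, -0.255, 0.332, -0.467], [-0.019, -0.817, -0.577, 0.86], [0.0, 0.0, 0.0, 1.0]] [[493.4, 0.0, 256.5], [0.0, 493.4, 193.3], [0.0, 0.0, 1.0]] -0.03373310346804995
top [[0.006, -0.984, 0.177, 0.256], [-1.0, -0.005, 0.006, 0.011], [-0.005, -0.177, -0.984, 1.688], [0.0, 0.0, 0.0, 1.0]] [[497.0, 0.0, 264.5], [0.0, 497.0, 189.9], [0.0, 0.0, 1.0]] -0.20308582884374418
{'t': 0.1, 'joint_pos': array([ 6.41245301e+01,  1.48534481e+01,  8.80033533e+01,  9.19763228e-05,
        7.72347668e+01, -1.16201193e+01]), 'qvel': array([ 0.04601465, -0.17524718, -0.09213013,  0.0663334 ,  0.03204638,
        0.08958464]), 'joint_efforts': array([ 8.75198111e-04, -4.38212442e+01, -2.84639919e+01,  7.20322737e-02,
        3.62510362e-02, -6.20179526e-05]), 'eef_pos': array([0.1352015 , 0.53262731, 0.21792639]), 'orientation': array([[-9.69207718e-01,  2.46243601e-01, -6.98875368e-04],
       [ 2.46244381e-01,  9.69206706e-01, -1.43725919e-03],
       [ 3.23438814e-04, -1.56509684e-03, -9.99998723e-01]]), 'wrist_force': array([ 0.07935221, -0.23114702,  0.00540424]), 'moment': array([-0.03821166,  0.06453197, -0.01362645]), 'finger_force': 0.0, 'width': 0.9979265572568093}
```

View pics/scene0.png

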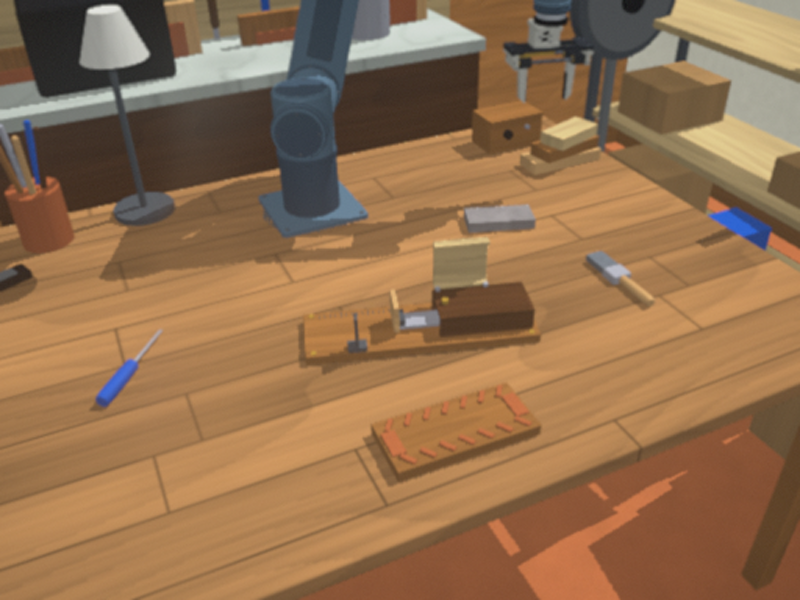

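View pics/top0.png

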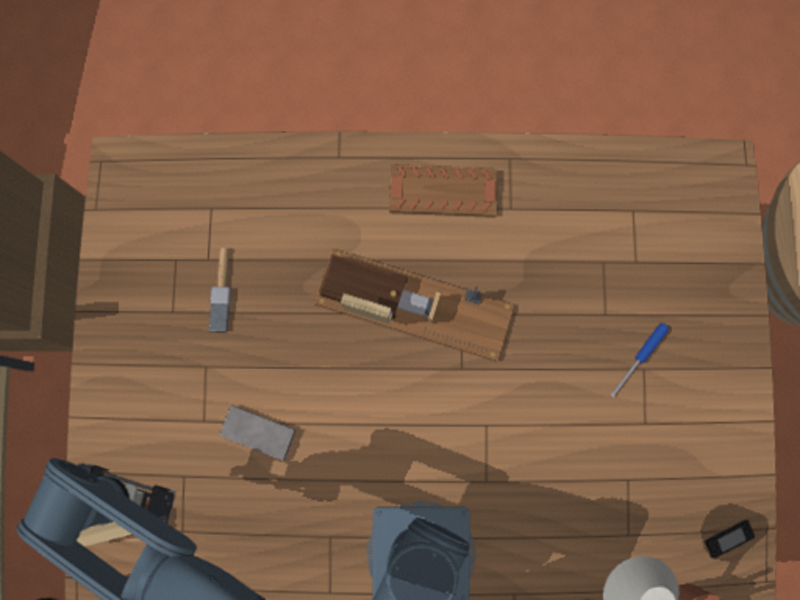

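The scene view (800×600) shows the gauge with tab at (396,308), pointer at (358,330) and the upright cover at (460,262). In the top view the tab is at (435,305), the pointer at (473,296) and the board corners at about (515,308), (500,358), (333,250) and (318,303). I'll enlarge both.

Run:
```python
import pickle,cv2
f=pickle.load(open('scene.pkl','rb'));g=pickle.load(open('top.pkl','rb'))
a=f['img'][145:235,190:350,::-1]; b=g['img'][155:235,195:335,::-1]
cv2.imwrite('pics/sc.png',cv2.resize(a,None,fx=5,fy=5,interpolation=cv2.INTER_CUBIC))
cv2.imwrite('pics/tc.png',cv2.resize(b,None,fx=5.5,fy=5.5,interpolation=cv2.INTER_CUBIC))
```

```text
(no output)
```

View pics/sc.png

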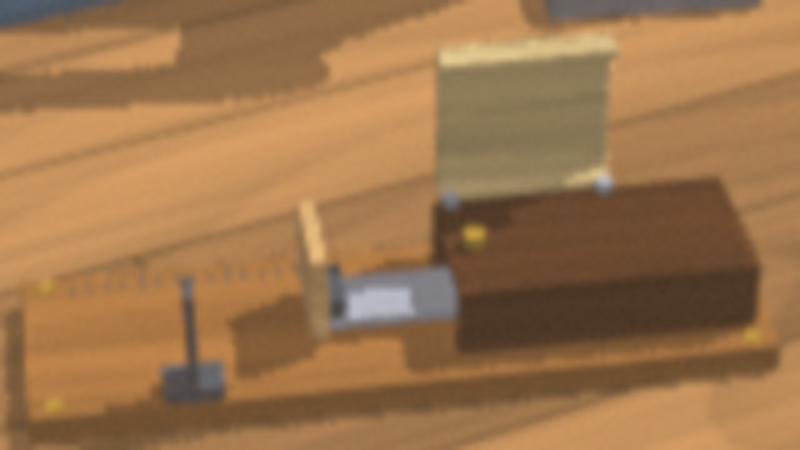

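View pics/tc.png

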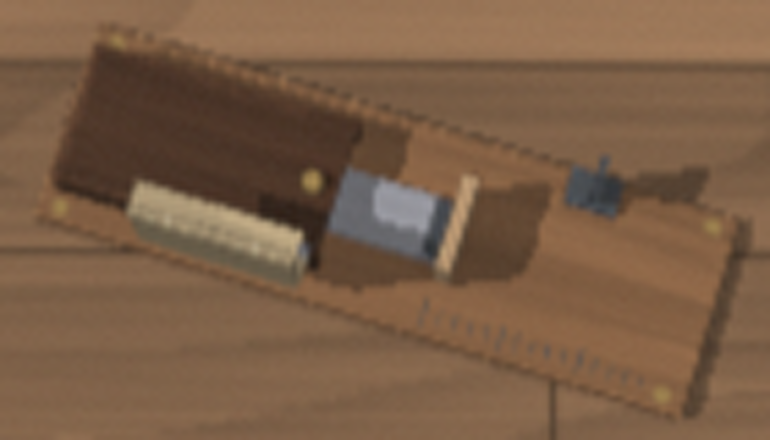

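The crops show:
- **Scene crop:** tab top face runs from (310,203) to (318,268), fin top is at (187,283), pointer foot spans (165–225, 365–400), and cover top edge runs from (440,57) to (613,45).
- **Top crop:** tab top centre is at (457,228), pointer foot centre at (594,192), fin top at (605,160), and board corners at (742,218), (682,415), (42,217) and (103,27).

```bash
cat > fit.py <<'E'
from h import *
from scipy.optimize import least_squares
S=pickle.load(open('scene.pkl','rb'));T=pickle.load(open('top.pkl','rb'))
sc=lambda x,y:(190+(x+.5)/5-.5,145+(y+.5)/5-.5)
tc=lambda x,y:(195+(x+.5)/5.5-.5,155+(y+.5)/5.5-.5)
print('tab',tri([S,T],[sc(314,236),tc(457,228)]))
print('tabfar',tri([S,T],[sc(310,203),tc(443,276)]),'tabnear',tri([S,T],[sc(318,268),tc(471,179)]))
print('fintop',tri([S,T],[sc(187,283),tc(605,160)]))
print('foot',tri([S,T],[sc(194,382),tc(594,192)]))
print('coverL',tri([S,T],[sc(613,47),tc(137,184)]),'coverR',tri([S,T],[sc(440,57),tc(305,234)]))
print('knob',tri([S,T],[sc(474,236),tc(312,181)]))
O=[(T,tc(742,218),(65,-210,18)),(T,tc(680,415),(-65,-210,18)),(T,tc(42,217),(-65,210,18)),(T,tc(103,27),(65,210,18)),
(S,sc(25,420),(65,-210,18)),(S,sc(22,283),(-65,-210,18)),(S,sc(778,347),(65,210,18)),
(S,sc(458,300+22),(45,30,40)),(S,sc(755,265),(45,200,60)),(S,sc(722,180),(-45,200,60)),(T,tc(362,130),(45,30,60)),
(T,tc(457,228),(0,-45,80)),(S,sc(314,236),(0,-45,80))]
def r(p):
    c,s=np.cos(p[2]),np.sin(p[2]);R=np.array([[c,-s,0],[s,c,0],[0,0,1]])
    out=[]
    for f,uv,X in O: out+=list(proj(f,R@np.array(X)/1000+[p[0],p[1],0])[0]-uv)
    return np.array(out)
q=least_squares(r,[.55,0,.2],loss='soft_l1'); p=q.x
print(p,np.degrees(p[2]));print(np.round(r(p).reshape(-1,2),1).tolist())
c,s=np.cos(p[2]),np.sin(p[2]);R=np.array([[c,-s,0],[s,c,0],[0,0,1]])
g=lambda X:np.round(R.T@(np.array(X)-[p[0],p[1],0])*1000,1)
for n,a in dict(tab=([sc(314,236),tc(457,228)]),fin=([sc(187,283),tc(605,160)]),foot=([sc(194,382),tc(594,192)]),cL=([sc(613,47),tc(137,184)]),cR=([sc(440,57),tc(305,234)])).items(): print(n,g(tri([S,T],a)[0]))
for z in (.022,.026): print('foot T',g(atz(T,*tc(594,192),z)),'S',g(atz(S,*sc(194,382),z)))
for X in ([0,-45,80],[50,-130,18],[-45,85,60]): print(X,R@np.array(X)/1000+[p[0],p[1],0])
E
python3 fit.py
```

```text
tab (array([ 0.52585786, -0.02318073,  0.07448136]), [np.float64(0.0005378442168534941), np.float64(0.0005378442168535669)])
tabfar (array([ 0.4969644 , -0.01379793,  0.07600034]), [np.float64(0.00166956643185379), np.float64(0.0016695664318537881)]) tabnear (array([ 0.55521501, -0.03269188,  0.07477775]), [np.float64(0.0007058213306849559), np.float64(0.0007058213306849094)])
fintop (array([ 0.56334824, -0.11170106,  0.09545403]), [np.float64(0.0006001418200835049), np.float64(0.0006001418200835968)])
foot (array([ 0.55713572, -0.10972383,  0.02384446]), [np.float64(0.00010856966514844252), np.float64(0.00010856966514843334)])
coverL (array([0.53619517, 0.15957752, 0.15341951]), [np.float64(0.0016425363259896684), np.float64(0.0016425363259896287)]) coverR (array([0.50786452, 0.06424355, 0.15691509]), [np.float64(0.000176196458533477), np.float64(0.00017619645853336903)])
knob (array([0.55501324, 0.06302756, 0.06624499]), [np.float64(0.0007509114037613738), np.float64(0.0007509114037613653)])
[ 0.54057082  0.0177418  -0.29743501] -17.04177086172064
[[-0.0, 0.3], [0.6, 0.7], [-1.3, 0.2], [-0.4, -0.6], [-0.0, 0.1], [-0.8, -0.5], [0.9, -0.2], [-0.0, 0.3], [1.3, 0.1], [-0.6, -0.8], [0.2, -1.2], [0.5, -0.8], [-0.7, -1.1]]
tab [ -2.1 -43.4  74.5]
fin [  59.7 -117.1   95.5]
foot [  53.2 -117.    23.8]
cL [-45.8 134.3 153.4]
cR [-44.9  34.9 156.9]
foot T [  53.6 -116.9   22. ] S [  50.9 -117.    22. ]
foot T [  52.8 -116.9   26. ] S [  55.9 -117.2   26. ]
[0, -45, 80] [ 0.52738272 -0.02528231  0.08      ]
[50, -130, 18] [ 0.55027644 -0.12120351  0.018     ]
[-45, 85, 60] [0.52245756 0.11219766 0.06      ]
```

The fit puts the gauge at (0.541, 0.018) with yaw -17.0° and the pointer at gauge y of about -117 mm, so the rule needs about 72 mm of pull. I'll move over the tab now, turning 2.8° to line up with the gauge.

Emit:
play_rows([
  {"claw": 1,"linear": [-0.25,-0.21,0],"roll": 0.046},
  {"claw": 1,"linear": [-0.5,-0.42,0],"roll": 0.046},
  {"claw": 1,"linear": [-0.75,-0.63,0],"roll": 0.046},
  {"claw": 1,"linear": [-1,-0.84,0],"roll": 0.046},
  {"claw": 1,"linear": [-1,-0.84,0],"roll": 0.046},
], force=30)

```text
t: 0.6
eef_pos: [0.2287, 0.4027, 0.2183]
orientation: [[-0.955, 0.296, 0.0], [0.296, 0.955, -0.002], [-0.001, -0.002, -1.0]]
wrist_force: [-1.0, 0.2, 0.4]
width: 0.997
finger_force: 0.0
```

Emit:
play_rows([
  {"claw": 1,"linear": [-0.33,-0.25,0],"roll": 0},
  {"claw": 1,"linear": [-0.66,-0.5,0],"roll": 0},
  {"claw": 1,"linear": [-1,-0.76,0],"roll": 0},
])

```text
t: 0.9
eef_pos: [0.3143, 0.284, 0.2186]
orientation: [[-0.957, 0.291, -0.0], [0.291, 0.957, 0.0], [0.0, 0.0, -1.0]]
wrist_force: [1.1, 0.7, 0.3]
width: 1.001
finger_force: 0.0
```

Emit:
play_rows([
  {"claw": 1,"linear": [-0.33,-0.25,0],"roll": 0},
  {"claw": 1,"linear": [-0.66,-0.5,0],"roll": 0},
  {"claw": 1,"linear": [-1,-0.76,0],"roll": 0},
])

```text
t: 1.2
eef_pos: [0.4022, 0.1624, 0.2187]
orientation: [[-0.956, 0.292, 0.0], [0.292, 0.956, 0.001], [-0.0, 0.001, -1.0]]
wrist_force: [0.3, -0.6, -0.4]
width: 0.997
finger_force: 0.0
```

Emit:
play_rows([
  {"claw": 1,"linear": [-0.33,-0.25,0],"roll": 0},
  {"claw": 1,"linear": [-0.66,-0.5,0],"roll": 0},
  {"claw": 1,"linear": [-1,-0.76,0],"roll": 0},
  {"claw": 1,"linear": [-1,-0.76,0],"roll": 0},
  {"claw": 1,"linear": [-1,-0.76,0],"roll": 0},
  {"claw": 1,"linear": [-1,-0.76,0],"roll": 0},
])

```text
t: 1.8
eef_pos: [0.4887, 0.0423, 0.2183]
orientation: [[-0.956, 0.292, -0.001], [0.292, 0.956, 0.001], [0.002, 0.0, -1.0]]
wrist_force: [-0.1, -0.3, 0.0]
width: 0.999
finger_force: 0.0
```

Emit:
play_rows([
  {"claw": 0.4,"linear": [-0.29,-0.22,0],"roll": 0},
  {"claw": 0.4,"linear": [-0.573,-0.437,0],"roll": 0},
  {"claw": 0.4,"linear": [-0.573,-0.437,0.4],"roll": 0},
  {"claw": 0.4,"linear": [-0.573,-0.437,0.8],"roll": 0},
  {"claw": 0.4,"linear": [-0.573,-0.437,0.8],"roll": 0},
  {"claw": 0.4,"linear": [-0.573,-0.437,0.8],"roll": 0},
  {"claw": 0.4,"linear": [-0.573,-0.437,0.8],"roll": 0},
])

```text
t: 2.5
eef_pos: [0.5414, -0.0285, 0.1254]
orientation: [[-0.957, 0.291, 0.004], [0.291, 0.957, -0.001], [-0.004, 0.0, -1.0]]
wrist_force: [0.6, 0.4, -0.0]
width: 0.698
finger_force: 0.0
```

Run:
```python
from h import *
f=save('scene');g=save('top'); s=manip.read_state();print(s['t'],s['eef_pos'],s['width'])
a=f['img'][100:235,190:350,::-1]; b=g['img'][155:235,195:335,::-1]
a=cv2.resize(a,(480,405),interpolation=cv2.INTER_CUBIC);b=cv2.resize(b,(320,183))
c=np.zeros((405,800,3),np.uint8);c[:,:480]=a;c[:183,480:]=b
cv2.imwrite('pics/p1.png',c)
```

```text
2.6 [ 0.54160266 -0.02894295  0.12550177] 0.6998752588625333
```

View pics/p1.png

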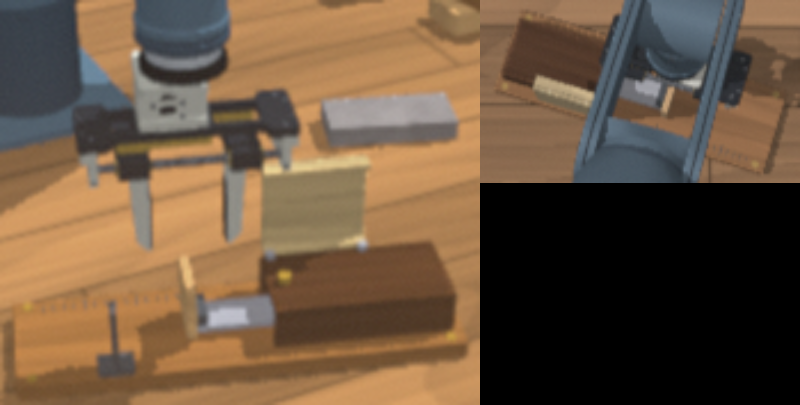

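The picture shows the fingers straddling the tab at (187,265), at (145,240) and (235,235), with the gripper clear of the cover. Next I lower it and close.

Emit:
play_rows([
  {"claw": 0.4,"linear": [0,0,0.25],"roll": 0},
  {"claw": 0.4,"linear": [0,0,0.45],"roll": 0},
  {"claw": 0.4,"linear": [0,0,0.64],"roll": 0},
  {"claw": 0.4,"linear": [0,0,0.64],"roll": 0},
  {"claw": -1,"linear": [0,0,0.64],"roll": 0},
  {"claw": -1,"linear": [0,0,0.64],"roll": 0},
  {"claw": -1,"linear": [0,0,0.64],"roll": 0},
  {"claw": -1,"linear": [0,0,0.64],"roll": 0},
  {"claw": -1,"linear": [0,0,0.64],"roll": 0},
  {"claw": -1,"linear": [0,0,0.64],"roll": 0},
])

```text
t: 3.6
eef_pos: [0.54, -0.0292, 0.0462]
orientation: [[-0.956, 0.293, 0.0], [0.293, 0.956, -0.0], [-0.0, 0.0, -1.0]]
wrist_force: [0.8, -0.6, 0.3]
width: 0.234
finger_force: 0.0
```

Emit:
play_rows([
  {"claw": -1,"linear": [0,0,0],"roll": 0},
  {"claw": -1,"linear": [0,0,0],"roll": 0},
  {"claw": -1,"linear": [0,0,0],"roll": 0},
  {"claw": -1,"linear": [0,0,0],"roll": 0},
])

```text
t: 4.0
eef_pos: [0.54, -0.0288, 0.0458]
orientation: [[-0.956, 0.293, 0.0], [0.293, 0.956, 0.001], [0.0, 0.001, -1.0]]
wrist_force: [1.0, 3.4, 0.4]
width: 0.104
finger_force: 30.0
```

Emit:
play_rows([
  {"claw": -1,"linear": [0,-0.09,0],"roll": 0},
  {"claw": -1,"linear": [0,-0.18,0],"roll": 0},
  {"claw": -1,"linear": [0,-0.27,0],"roll": 0},
  {"claw": -1,"linear": [0,-0.36,0],"roll": 0},
  {"claw": -1,"linear": [0,-0.45,0],"roll": 0},
  {"claw": -1,"linear": [0,-0.54,0],"roll": 0},
  {"claw": -1,"linear": [0,-0.63,0],"roll": 0},
  {"claw": -1,"linear": [0,-0.63,0],"roll": 0},
  {"claw": -1,"linear": [0,-0.63,0],"roll": 0},
])

```text
t: 4.9
eef_pos: [0.5171, -0.0992, 0.0453]
orientation: [[-0.956, 0.293, -0.001], [0.293, 0.956, 0.004], [0.002, 0.003, -1.0]]
wrist_force: [-0.1, 5.4, -0.3]
width: 0.106
finger_force: 30.0
```

```bash
cat > st.py <<'E'
from h import *
s=manip.read_state();c,q=.95609,-.29307
d=s['eef_pos']-[.54057,.01774,0];print('t',s['t'],'gauge xyz mm',np.round([(c*d[0]+q*d[1])*1e3,(-q*d[0]+c*d[1])*1e3,d[2]*1e3],1),'F',s['wrist_force'].round(1),s['width'].__round__(3),s['finger_force'])
E
python3 st.py
python3 - <<'E'
from h import *
f=save('scene');a=f['img'][125:235,190:350,::-1]
cv2.imwrite('pics/p2.png',cv2.resize(a,(800,550),interpolation=cv2.INTER_CUBIC))
E
```

```text
t 4.9 gauge xyz mm [  11.9 -118.7   45.3] F [-0.1  5.4 -0.3] 0.106 29.990190267562866
```

View pics/p2.png

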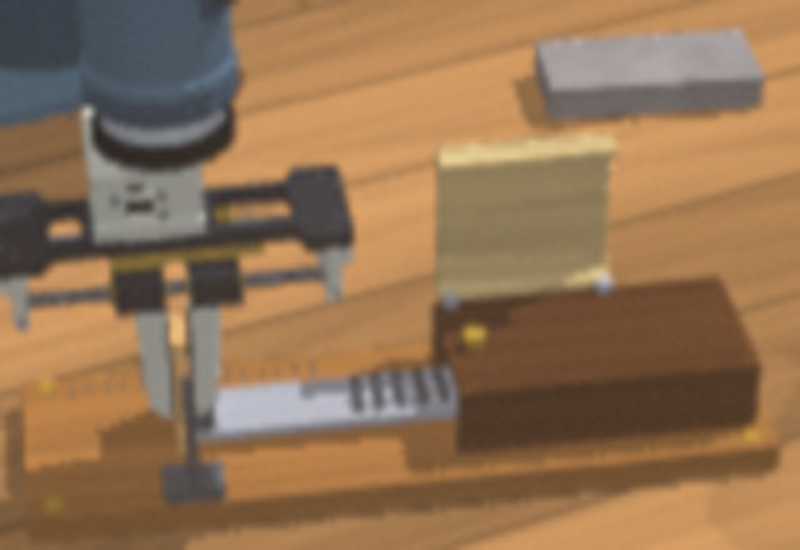

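The rule is out by about 74 mm and the tab is almost level with the fin, with both at x≈185. I'll pull 3 mm more so the click catches, then let go.

Emit:
play_rows([
  {"claw": -1,"linear": [0,-0.015,0],"roll": 0},
  {"claw": -1,"linear": [0,-0.027,0],"roll": 0},
  {"claw": -1,"linear": [0,-0.027,0],"roll": 0},
  {"claw": -1,"linear": [0,-0.027,0],"roll": 0},
])

```text
t: 5.35
eef_pos: [0.516, -0.1032, 0.0453]
orientation: [[-0.956, 0.293, -0.002], [0.293, 0.956, 0.002], [0.002, 0.002, -1.0]]
wrist_force: [0.6, 5.5, -0.1]
width: 0.104
finger_force: 30.0
```

```bash
python3 st.py
```

```text
t 5.35 gauge xyz mm [  11.9 -122.8   45.3] F [ 0.6  5.5 -0.1] 0.104 29.99162882566452
```

Emit:
play_rows([
  {"claw": 0.3,"linear": [0,0,0],"roll": 0},
  {"claw": 0.3,"linear": [0,0,0],"roll": 0},
  {"claw": 0.3,"linear": [0,0,0],"roll": 0},
  {"claw": 0.3,"linear": [0,0,0],"roll": 0},
  {"claw": 0.3,"linear": [0,0,0],"roll": 0},
  {"claw": 0.3,"linear": [0,0,0],"roll": 0},
  {"claw": 0.3,"linear": [0,0,0],"roll": 0},
])

```text
t: 6.05
eef_pos: [0.5169, -0.1048, 0.0459]
orientation: [[-0.956, 0.293, 0.0], [0.293, 0.956, -0.0], [-0.0, -0.0, -1.0]]
wrist_force: [-0.6, -0.3, 0.1]
width: 0.635
finger_force: 0.0
```

Emit:
play_rows([
  {"claw": 0.3,"linear": [0,0,-0.3],"roll": 0},
  {"claw": 0.3,"linear": [0,0,-0.6],"roll": 0},
  {"claw": 0.3,"linear": [0,0,-1],"roll": 0},
  {"claw": 0.3,"linear": [0,0,-1],"roll": 0},
  {"claw": 0.3,"linear": [0,0,-1],"roll": 0},
])

```text
t: 6.55
eef_pos: [0.5175, -0.1049, 0.1671]
orientation: [[-0.956, 0.293, 0.003], [0.293, 0.956, -0.001], [-0.003, -0.0, -1.0]]
wrist_force: [-0.5, -0.0, -0.9]
width: 0.65
finger_force: 0.0
```

```bash
python3 st.py
python3 - <<'E'
from h import *
f=save('scene');a=f['img'][125:235,190:350,::-1]
cv2.imwrite('pics/p3.png',cv2.resize(a,(800,550),interpolation=cv2.INTER_CUBIC))
E
```

```text
t 6.55 gauge xyz mm [  13.9 -124.   167.1] F [-0.5 -0.  -0.9] 0.65 0.0
```

View pics/p3.png

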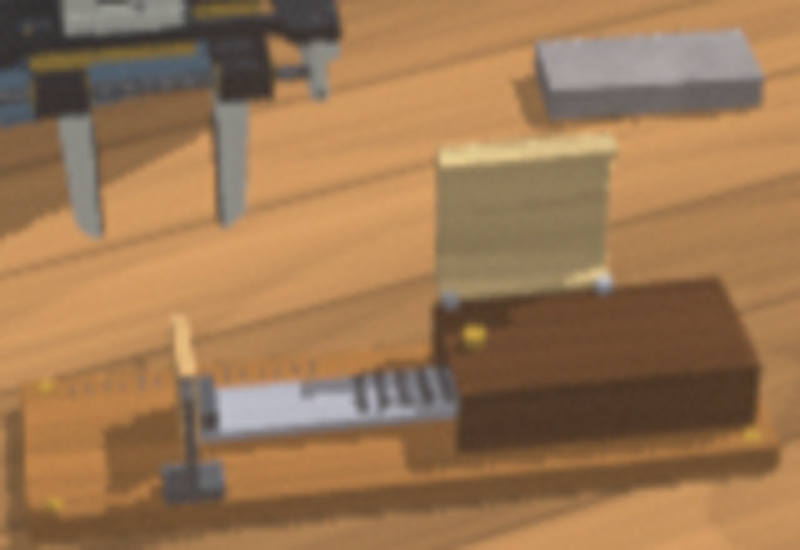

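The gripper is clear and the rule is held. The tab's far corner is at (180,316), in line with the fin, whose top is at about (187,383). I'll check the tab's gauge y, then go round behind the cover.

Run:
```python
from h import *
S=pickle.load(open('scene.pkl','rb'));c,q=.95609,-.29307
def g(x,y,z):
    d=atz(S,190+(x+.5)/5-.5,125+(y+.5)/5-.5,z)-[.54057,.01774,0];return np.round([(c*d[0]+q*d[1])*1e3,(-q*d[0]+c*d[1])*1e3],1)
print('tab far corner, z 76/80',g(180,316,.076),g(180,316,.08),'top midline at fin',g(186,372,.076))
print('fin top',g(187,381,.091),'foot',g(194,482,.022))
```

```text
tab far corner, z 76/80 [ -31.3 -114.9] [ -25.5 -115.2] top midline at fin [  22.7 -116.1]
fin top [  51.8 -117.2] foot [  50.9 -117. ]
```

Emit:
play_rows([
  {"claw": -1,"linear": [0,0,-0.35],"roll": 0},
  {"claw": -1,"linear": [0,0,-0.75],"roll": 0},
  {"claw": -1,"linear": [0.3,0.25,-0.75],"roll": 0},
  {"claw": -1,"linear": [0.6,0.5,-0.75],"roll": 0},
  {"claw": -1,"linear": [0.95,0.87,-0.75],"roll": 0},
  {"claw": -1,"linear": [0.95,0.87,-0.75],"roll": 0},
])

```text
t: 7.2
eef_pos: [0.4348, 0.0321, 0.2542]
orientation: [[-0.957, 0.29, -0.004], [0.29, 0.957, 0.002], [0.005, 0.001, -1.0]]
wrist_force: [0.9, 0.1, -0.6]
width: 0.184
finger_force: 0.0
```

Emit:
play_rows([
  {"claw": -1,"linear": [0,0.3,0],"roll": 0},
  {"claw": -1,"linear": [0,0.6,0],"roll": 0},
  {"claw": -1,"linear": [0,0.87,0],"roll": 0},
  {"claw": -1,"linear": [0,0.87,0],"roll": 0},
  {"claw": -1,"linear": [0,0.87,0],"roll": 0},
  {"claw": -1,"linear": [0,0.87,0],"roll": 0},
])

```text
t: 7.8
eef_pos: [0.4685, 0.1275, 0.2548]
orientation: [[-0.956, 0.293, -0.002], [0.293, 0.956, -0.001], [0.002, -0.001, -1.0]]
wrist_force: [-0.1, -0.4, -0.5]
width: 0.003
finger_force: 0.0
```

```bash
python3 st.py
```

```text
t 7.8 gauge xyz mm [-101.    83.8  254.8] F [-0.1 -0.4 -0.5] 0.003 0.0
```

The tab is at about -116 mm against the pointer's -117 mm, so it is well in line. Next I lower behind the cover and push it over.

Emit:
play_rows([
  {"claw": -1,"linear": [0,0,0.4],"roll": 0},
  {"claw": -1,"linear": [0,0,0.75],"roll": 0},
  {"claw": -1,"linear": [0,0,0.98],"roll": 0},
  {"claw": -1,"linear": [0,0,0.98],"roll": 0},
  {"claw": -1,"linear": [0,0,0.98],"roll": 0},
])

```text
t: 8.3
eef_pos: [0.4691, 0.1275, 0.1387]
orientation: [[-0.956, 0.294, -0.001], [0.294, 0.956, -0.0], [0.0, -0.0, -1.0]]
wrist_force: [-0.0, 0.0, 0.7]
width: 0.004
finger_force: 0.0
```

Emit:
play_rows([
  {"claw": -1,"linear": [-0.1,0,0],"roll": 0},
  {"claw": -1,"linear": [-0.2,0,0],"roll": 0},
  {"claw": -1,"linear": [-0.3,0,0],"roll": 0},
  {"claw": -1,"linear": [-0.4,0,0],"roll": 0},
  {"claw": -1,"linear": [-0.5,0,0],"roll": 0},
  {"claw": -1,"linear": [-0.6,0,0],"roll": 0},
  {"claw": -1,"linear": [-0.6,0,0],"roll": 0},
])

```text
t: 9.0
eef_pos: [0.5396, 0.1066, 0.138]
orientation: [[-0.956, 0.293, 0.001], [0.293, 0.956, -0.0], [-0.001, -0.0, -1.0]]
wrist_force: [-0.4, -0.9, -0.5]
width: 0.004
finger_force: 0.0
```

```bash
python3 st.py
```

```text
t 9.0 gauge xyz mm [-27.   84.7 138. ] F [-0.4 -0.9 -0.5] 0.004 0.0
```

Emit:
play_rows([
  {"claw": -1,"linear": [-0.12,0,0.06],"roll": 0},
  {"claw": -1,"linear": [-0.24,0,0.15],"roll": 0},
  {"claw": -1,"linear": [-0.33,0,0.25],"roll": 0},
  {"claw": -1,"linear": [-0.4,0,0.34],"roll": 0},
  {"claw": -1,"linear": [-0.44,0,0.42],"roll": 0},
  {"claw": -1,"linear": [-0.45,0,0.46],"roll": 0},
  {"claw": -1,"linear": [-0.45,0,0.48],"roll": 0},
  {"claw": -1,"linear": [-0.45,0,0.5],"roll": 0},
  {"claw": -1,"linear": [-0.45,0,0.5],"roll": 0},
])

```text
t: 9.9
eef_pos: [0.5892, 0.0914, 0.0801]
orientation: [[-0.956, 0.292, 0.001], [0.292, 0.956, -0.001], [-0.001, -0.0, -1.0]]
wrist_force: [-3.5, -0.2, 10.8]
width: 0.008
finger_force: 5.1
```

```bash
python3 st.py
```

```text
t 9.9 gauge xyz mm [24.9 84.7 80.1] F [-3.5 -0.2 10.8] 0.008 5.0893047312274575
```

The tip presses the cover at z = 80.1 mm with about 11 N, which matches it being shut. I'll retreat upward and look.

Emit:
play_rows([
  {"claw": -1,"linear": [0,0,0],"roll": 0},
  {"claw": -1,"linear": [0,0,0],"roll": 0},
  {"claw": -1,"linear": [0,0,-0.3],"roll": 0},
  {"claw": -1,"linear": [0,0,-0.7],"roll": 0},
  {"claw": -1,"linear": [0,0,-1],"roll": 0},
  {"claw": -1,"linear": [0,0,-1],"roll": 0},
  {"claw": -1,"linear": [0,0,-1],"roll": 0},
  {"claw": -1,"linear": [0,0,-1],"roll": 0},
])

```text
t: 10.7
eef_pos: [0.5883, 0.0917, 0.197]
orientation: [[-0.956, 0.292, -0.002], [0.292, 0.956, 0.0], [0.002, -0.001, -1.0]]
wrist_force: [-0.1, 1.2, -1.4]
width: 0.0
finger_force: 0.0
```

```bash
python3 st.py
python3 - <<'E'
from h import *
f=save('scene');a=f['img'][125:235,190:350,::-1]
cv2.imwrite('pics/p4.png',cv2.resize(a,(800,550),interpolation=cv2.INTER_CUBIC))
E
```

```text
t 10.7 gauge xyz mm [ 23.9  84.7 197. ] F [-0.1  1.2 -1.4] 0.0 0.0
```

View pics/p4.png

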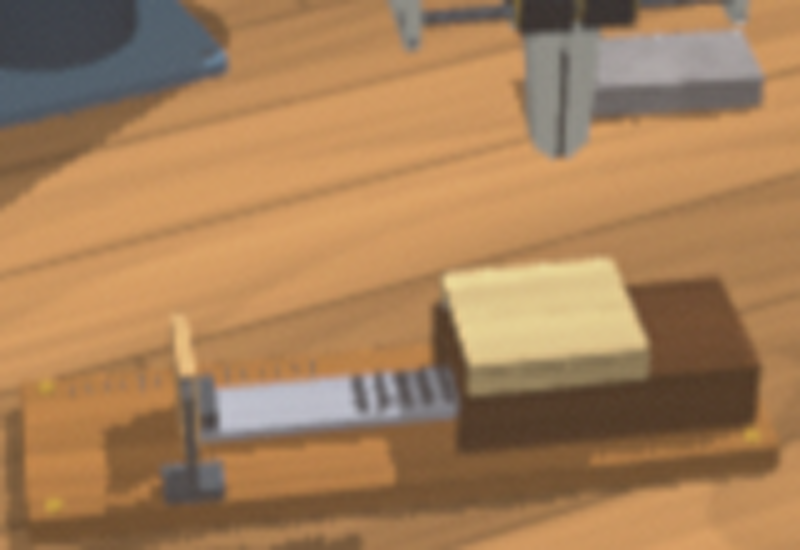

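The cover lies flat on the case, with its front top edge running from (470,368) to (648,348), and the tab is still in line with the fin. I'll check the edge height and hand in if it agrees.

Run:
```python
from h import *
S=pickle.load(open('scene.pkl','rb'));c,q=.95609,-.29307
R=np.array([[c,-q,0],[q,c,0],[0,0,1]])
ob=np.array([(470,368),(648,348)])
err=[]
for t in (0,.06,.12,.2):
    X=[R@np.array([-45+92*np.cos(t)-20*np.sin(t),y,60+92*np.sin(t)+20*np.cos(t)])/1e3+[.54057,.01774,0] for y in (35,135)]
    p=proj(S,X);u=np.c_[(p[:,0]-190+.5)*5-.5,(p[:,1]-125+.5)*5-.5];err.append(np.abs(u-ob)[:,1].mean());print(t,u.round(0).tolist())
if err[0]<err[2]: print(manip.job_done())
```

```text
0 [[468.0, 366.0], [649.0, 349.0]]
0.06 [[468.0, 356.0], [649.0, 339.0]]
0.12 [[468.0, 346.0], [649.0, 329.0]]
0.2 [[467.0, 333.0], [649.0, 316.0]]
the job is handed in; nothing more can be done
None
```

I handed the job in at about 11 s: the tab is held by its click about 1 mm from the set pointer and the cover is folded flat by the camera check. I moved nothing near the panel, chisel, brush or stone, but didn't re-measure them, and the hand-in gave no verdict.

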